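# Nest the silver lens hood over its black partner

## Robot

A 7-joint arm with a two-finger parallel gripper is mounted at the origin on the work surface. World frame = base frame: x ahead of the robot, y to its left, z up, the work surface at z = 0. Lengths are in m, angles in rad, forces in N, time in s.
With the tool pointing down it reaches from about 0.425 to 0.925 m from the base axis. Payload 6.8 kg.
Tool frame: the origin (TCP) lies at the very end of the fingers, on their centre line; the grasp point (between the pads) lies r.grip_depth behind it (r.grip_depth is the distance from the TCP to the grasp point, in m); z points along the fingers, x is the direction in which the jaws open and shut, and the axes are right-handed (so a half turn about z gives the same grasp; the last joint's range is limited). The gripper opens to 85 mm and grips with 20 to 120 N. Pads are 22 mm wide; open, the fingers measure 114 mm over their backs; the gripper's body (76 mm by 85 mm) begins 54 mm behind the grasp point. The pads swing forward as they close: fully open they stand 13 mm farther back than shut.
Start: joints at [1.015, 0.477, 0.022, 1.555, -0.011, 1.109, -0.083], TCP at [0.292, -0.608, 0.231] pointing down, gripper open.
Joint ranges: [-2.96, 2.96], [-0.34, 2.1], [-1.41, 1.46], [0.24, 2.44], [-1.37, 4.51], [0.17, 1.92], [-2.96, 2.96]. Speed limits (rad/s): [2.39, 2.39, 3.14, 3.14, 3.14, 3.14, 3.14].

## Interface

Orientations are given as a rotation vector (axis times angle).
In Python, from bench import readout, grab_frame, workorder, r gives the robot as it stands.
- The arm moves only by the shell command python3 -m handwheel 'ROWS' [FORCE]. ROWS is text: rows parted by semicolons, each of 7 numbers parted by spaces: the shift along the tool's x, y, z in mm, then the turn, a rotation vector about the tool's x, y, z in degrees, then the finger opening in mm, from 0 to 85.4. A call has 1 to 12 rows; each row is the pose to reach, as a shift and turn from the pose commanded when the call began, along the tool's axes at that moment; what a row does not reach only later rows make up. A row lasts 1/8 s, in which the tool goes at most 62.5 mm and 10.7 degrees, less where a joint would pass 70% of its speed; a pose out of reach is approached as far as the arm can. A call with a gripper value outside its range is refused whole. The fingers move at their own pace and stop on an object; FORCE is the grip in N (left out, the last holds). Time passes only in rows, so rows that repeat a pose let the fingers close. It gives the time, the measured TCP pose, the force and the opening at its end, in the units of the state.
- readout.get_obs(): the state, without advancing time (a new reading comes with each control period).
- grab_frame(name): name is "scene" or "top"; returns a dict with "pixels" (420x560x3 uint8, red, green, blue), "fx", "fy", "cx", "cy" (pixels), "rvec" (rotation vector, rad) and "tvec" (3), from world to camera coordinates, as OpenCV has them. Camera axes: x right, y down, z forward; pixel columns grow to the right and rows downward; lengths in m; the calibration is good to about 2 mm. A picture is of the moment at which its call begins. There is no depth.
- workorder.hand_in(): hands the job in, once; it reports no verdict.
The state is a dict: "clock": time; "joints": joint angles; "qvel": joint speeds; "tau": joint torques, N m; "tcp_pos": TCP position; "orientation": TCP orientation; "contact_force": force on the tool from outside, world axes, zero at the start; "moment": the same for the moment, N m; "grip_width": finger opening in m.
Only numpy, scipy, OpenCV 4.12 (cv2) and the standard library are available. Lean on these libraries where they do the work, as an engineer would, in place of code of your own. Each camera call takes 0.05 s, during which the arm holds its last target.

## Task

Put the silver tapered lens hood away by nesting it over the black hood with the red band: lower it straight down in the grip, not dropped, until it just rests on the taper, then let go so that it sits loosely and upright under its own weight. Do not press it on, or the tapers will wedge. Keep the red-banded hood about where it stands, and leave the blue-banded hood alone.

Things in the scene. Friction and masses are not known exactly. Their poses are not given: they have to be found in the camera images.
- silver_hood_mid (a point): silver hood, loose, 100 g, a tube open at both ends, standing mouth down, 78 mm tall, wall 3 mm. Point: on its axis, half-way up, 39 mm above the lower rim; z up. Lower 40 mm: cone, outside diameter 70 mm at the rim, 49 mm on top (half-angle 15 deg). Upper 38 mm: straight collar 49 mm in diameter, the place to grip, 1 to 39 mm above this point. Round: yaw does not matter.
- red_hood_mid (a point): black hood with red band and red top ring, loose, 160 g, mouth down, 70 mm tall. Point: on its axis, half-way up, 35 mm above the bench; z up. Cone 76 mm across at the bench, 44 mm at 60 mm height, then a collar 36 mm across, 10 mm tall. The silver hood stacks over it like a cup: tapers meet with silver_hood_mid 26 mm above this point (silver rim 22 mm above the bench).
- blue_hood_mid (a point): the same black hood as the red-banded one in shape and size, but with a blue band and ring; not to be used. This point is on its axis, half-way up (35 mm above the bench).

How it is judged:
On the way:
1. the silver hood, still held, has been lowered over the red-banded hood to within 15 mm of resting on its taper (horizontal distance between silver_hood_mid and red_hood_mid below 0.015 m and z of silver_hood_mid in the frame of red_hood_mid between 0 and 0.041 m and contact force between the fingers and silver_hood above 0.3 N), for 0.1 s.
At the end, for the whole second after the job is handed in: The silver hood sits at rest and released over the red-banded hood: axes within 10 mm, resting height within 8 to 10 mm of the nested height, both upright within 10 degrees; the red-banded hood still stands on the bench within 40 mm of its start and the blue-banded hood within 20 mm of its own (horizontal distance between silver_hood_mid and red_hood_mid below 0.01 m and z of silver_hood_mid in the frame of red_hood_mid between 0.016 and 0.034 m and angle between each of silver_hood_mid, red_hood_mid's own z axis and vertical below 0.175 rad and height (world z) of red_hood_mid between 0.025 and 0.045 m and linear speed of silver_hood below 0.02 m/s and distance of red_hood_mid from where it was at the start of the episode below 0.04 m and distance of blue_hood_mid from where it was at the start of the episode below 0.02 m); the robot touches nothing.
It fails at once if the silver hood is pressed onto the red-banded hood hard enough to wedge the tapers: more than 40 N summed over the tapered walls (a downward push of some 20 N) (contact force between silver_hood and red_hood above 40 N).
It fails at once if the blue-banded hood is moved by more than 20 mm (distance of blue_hood_mid from where it was at the start of the episode above 0.02 m).
It also fails if it takes over 42 s, if anything falls off the work surface, if the arm or the gripper's body presses on something with over 40 N, if the wrist force passes 120 N, or if a joint passes its speed limit or range.

## Working session

There is one attempt and no reset: what is moved stays moved. The work goes in short steps, Python scripts to look and compute and a shell command to move; the robot and the scene stay as the last step left them, time stands still between calls to the robot, and variables do not carry over. Pictures are saved under pics/ and viewed, and the job is handed in when it is done.

```bash
mkdir -p pics; ls
python3 - <<'E'
from bench import readout, grab_frame, workorder, r
import cv2,numpy as np
print(r.grip_depth); print(readout.get_obs())
for n in("scene","top"):
    f=grab_frame(n); cv2.imwrite(f"pics/{n}0.png",f["pixels"][:,:,::-1])
    print({k:f[k] for k in f if k!="pixels"}, -cv2.Rodrigues(np.array(f["rvec"]))[0].T@np.array(f["tvec"]))
E
```

```text
pics
0.0187
{'clock': 0.0, 'joints': array([ 1.0148964 ,  0.47778263,  0.02233784,  1.55647823, -0.01149474,
        1.10932636, -0.08307213]), 'qvel': array([-1.92078405e-04, -2.18636966e-04,  1.29932533e-03, -1.25254801e-03,
       -8.86517936e-05, -5.85637591e-04,  5.25755846e-04]), 'tau': array([-3.46120951e-04, -5.96443212e+01,  1.60778124e+00, -2.81199718e+01,
        1.24311840e-02,  9.30139533e-03, -2.70689412e-06]), 'tcp_pos': array([ 0.29198195, -0.60789959,  0.23032611]), 'orientation': array([-2.65853442e+00,  1.67222200e+00,  2.59294355e-03]), 'contact_force': array([-0.34010707,  0.28156538,  1.34575013]), 'moment': array([-0.00902307,  0.0296268 ,  0.03081392]), 'grip_width': 0.08558348851193656}
{'fx': 396.3804821724579, 'fy': 396.3804821724579, 'cx': 275.70437852966046, 'cy': 208.22980175902515, 'rvec': array([ 2.23164372,  1.03053432, -0.37689412]), 'tvec': array([-0.33164317, -0.26230004,  1.02215258])} [ 0.87379689 -0.31899802  0.59858472]
{'fx': 417.6851760933595, 'fy': 417.6851760933595, 'cx': 277.52666056037316, 'cy': 210.86033868309346, 'rvec': array([ 2.12702215, -2.17690156,  0.20470544]), 'tvec': array([-0.00551109,  0.53315459,  0.71437336])} [0.41297526 0.00643288 0.78995161]
```

View pics/scene0.png

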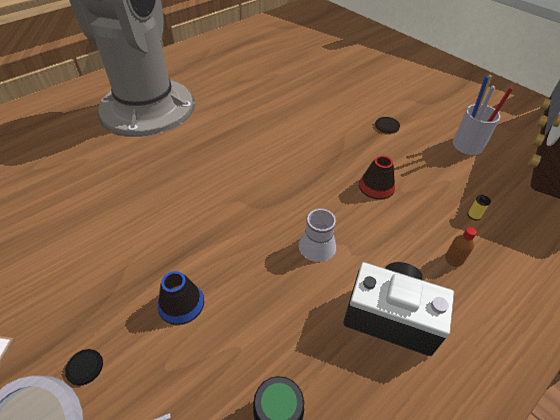

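View pics/top0.png

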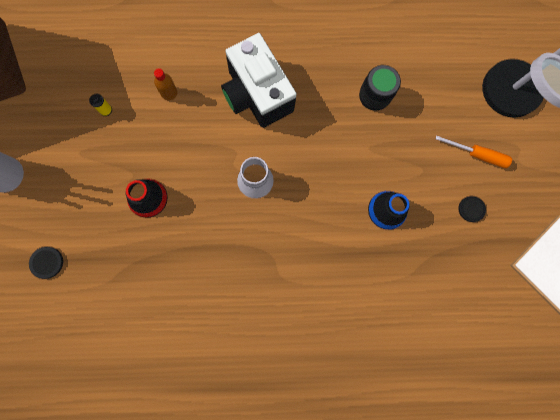

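The scene view shows the silver hood at about (318,235), red at (378,178) and blue at (180,297). In the top view they are at about (255,178), (147,197) and (389,210). Next I'll enlarge crops of these.

Run:
```python
import cv2,numpy as np
t=cv2.imread("pics/top0.png");s=cv2.imread("pics/scene0.png")
def c(im,x,y,w=70,k=6):
    return cv2.resize(im[y:y+w,x:x+w],None,fx=k-.5 if 0 else k,fy=k,interpolation=cv2.INTER_CUBIC)
a=np.hstack([c(t,110,160,66),c(t,222,145,66)]);b=np.hstack([c(s,345,145,66),c(s,287,200,66)])
cv2.imwrite("pics/ct.png",a);cv2.imwrite("pics/cs.png",b)
```

```text
(no output)
```

View pics/ct.png

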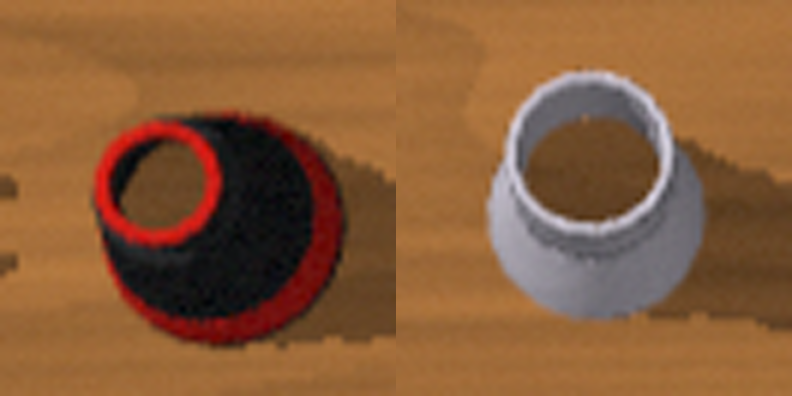

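View pics/cs.png

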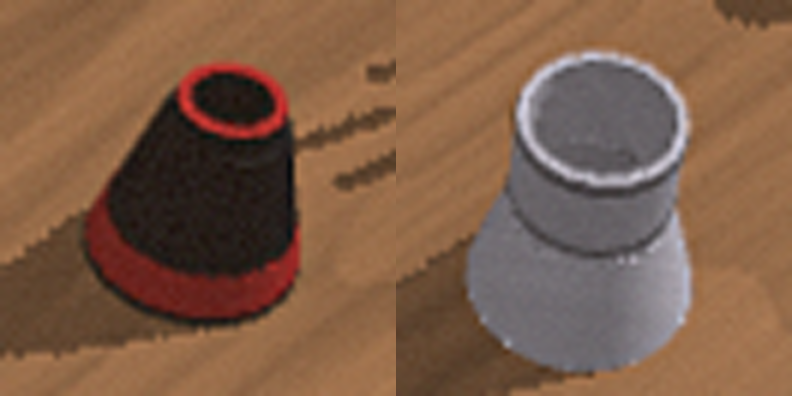

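```bash
cat > h.py <<'E'
import cv2,numpy as np
from bench import readout, grab_frame, r
from scipy.spatial.transform import Rotation as Ro
def ray(f,uv,z):
    R=Ro.from_rotvec(f["rvec"]).as_matrix();C=-R.T@f["tvec"]
    d=R.T@np.array([(uv[0]-f["cx"])/f["fx"],(uv[1]-f["cy"])/f["fy"],1]);return C+d*(z-C[2])/d[2]
def proj(f,P):
    return cv2.projectPoints(np.array(P,float).reshape(-1,3),np.array(f["rvec"]),np.array(f["tvec"]),np.array([[f["fx"],0,f["cx"]],[0,f["fy"],f["cy"]],[0,0,1.]]),None)[0][:,0]
E
python3 - <<'E'
from h import *
np.set_printoptions(precision=4,suppress=True)
t=grab_frame("top");s=grab_frame("scene")
print("red",ray(t,(135.9,190.2),.07),ray(s,(383.4,161.3),.07),"base",ray(t,(147.2,197.6),0))
print("sil",ray(t,(253.8,170.1),.078),ray(s,(321,219.6),.078),"base",ray(t,(255.1,179.8),0))
print("blue",ray(t,(398.5,205),.07))
o=readout.get_obs();R=Ro.from_rotvec(o["orientation"]).as_matrix();print(R)
E
```

```text
red [0.5701 0.2291 0.07  ] [0.5689 0.23   0.07  ] base [0.5706 0.2289 0.    ]
sil [0.6004 0.023  0.078 ] [0.5997 0.0236 0.078 ] base [0.6016 0.0226 0.    ]
blue [ 0.5345 -0.2308  0.07  ]
[[ 0.433  -0.9014 -0.0005]
 [-0.9014 -0.433   0.0009]
 [-0.001   0.0001 -1.    ]]
```

Both cameras agree to about 1 mm: red is at (0.5695, 0.2295) and silver at (0.600, 0.0235). I'll keep the present yaw, with the jaws mostly along y and clear of the camera. The move is tool (-435, -551) mm, done high first.

```bash
python3 -m handwheel '-9 -11 0 0 0 0 85; -22 -28 0 0 0 0 85; -44 -55 0 0 0 0 85; -74 -94 0 0 0 0 85; -109 -138 0 0 0 0 85; -144 -182 0 0 0 0 85; -179 -227 0 0 0 0 85; -214 -271 0 0 0 0 85; -249 -315 0 0 0 0 85; -280 -355 0 0 0 0 85; -305 -386 0 0 0 0 85; -320 -405 0 0 0 0 85' 30
python3 -m handwheel '-15 -19 0 0 0 0 85; -37 -47 0 0 0 0 85; -62 -79 0 0 0 0 85; -87 -110 0 0 0 0 85; -103 -131 0 0 0 0 85; -112 -142 0 0 0 0 85; -115 -146 0 0 0 0 85; -115 -146 0 0 0 0 85; -115 -146 0 0 0 0 85'
python3 -c "
from h import *
o=readout.get_obs();R=Ro.from_rotvec(o['orientation']).as_matrix();print(R,o['joints'],R.T@(np.array([.600,.0235,.042])-o['tcp_pos'])*1e3)"
```

```text
clock: 1.7
tcp_pos: [0.5192, -0.1403, 0.2316]
orientation: [-2.662, 1.666, -0.0]
contact_force: [0.2, -0.0, 0.3]
grip_width: 0.085
clock: 2.82
tcp_pos: [0.6003, 0.0209, 0.2313]
orientation: [2.657, -1.675, 0.0]
contact_force: [-0.8, 0.7, 0.2]
grip_width: 0.0851
[[ 4.31366643e-01 -9.02176684e-01 -2.22901885e-04]
 [-9.02176590e-01 -4.31366442e-01 -6.27316084e-04]
 [ 4.69797552e-04  4.71700096e-04 -9.99999778e-01]] [ 0.07751294  0.3716931  -0.27886993  1.72446425  0.11540483  1.06175481
 -1.36444949] [ -2.56774449  -0.95220425 189.29177605]
```

```bash
python3 -m handwheel '-1 0 10 0 0 0 85; -2 -1 35 0 0 0 85; -3 -1 65 0 0 0 85; -3 -1 95 0 0 0 85; -3 -1 120 0 0 0 85; -3 -1 130 0 0 0 85; -3 -1 130 0 0 0 85'
python3 - <<'E'
from h import *
o=readout.get_obs();R=Ro.from_rotvec(o['orientation']).as_matrix();print(R.T@(np.array([.600,.0235,.042])-o['tcp_pos'])*1e3)
L=[]
for n,(x,y) in (("scene",(270,150)),("top",(190,90))):
    f=grab_frame(n);L.append(cv2.resize(f["pixels"][y:y+130,x:x+130,::-1],None,fx=3,fy=3,interpolation=cv2.INTER_CUBIC))
cv2.imwrite("pics/p1.png",np.hstack(L))
E
```

```text
clock: 3.7
tcp_pos: [0.5998, 0.0251, 0.1007]
orientation: [2.658, -1.673, -0.002]
contact_force: [0.7, 0.0, 0.4]
grip_width: 0.0848
[ 1.55351647  0.39210098 58.72890971]
```

View pics/p1.png

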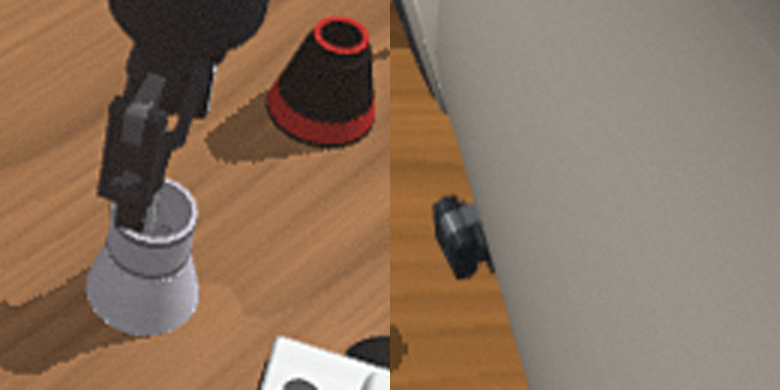

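The scene crop shows the open jaws straddling the silver collar, with the near finger at about (140,210) in the crop. The top view is blocked by the arm. I'll descend and grip.

```bash
python3 -m handwheel '0 0 10 0 0 0 85; 1 0 25 0 0 0 85; 1 0 40 0 0 0 85; 1 0 52 0 0 0 85; 1 0 58 0 0 0 85; 1 0 58 0 0 0 85; 1 0 58 0 0 0 85'
python3 -c "
from h import *
o=readout.get_obs();R=Ro.from_rotvec(o['orientation']).as_matrix();print(R.T@(np.array([.600,.0235,.042])-o['tcp_pos'])*1e3)"
python3 -m handwheel '0 0 0 0 0 0 70; 0 0 0 0 0 0 60; 0 0 0 0 0 0 52; 0 0 0 0 0 0 45; 0 0 0 0 0 0 42; 0 0 0 0 0 0 42; 0 0 0 0 0 0 42; 0 0 0 0 0 0 42' 30
```

```text
clock: 4.68
tcp_pos: [0.601, 0.0246, 0.0437]
orientation: [-2.659, 1.672, -0.001]
contact_force: [-0.0, -0.0, 0.8]
grip_width: 0.085
[0.51027819 1.37919234 1.69437607]
clock: 5.68
tcp_pos: [0.6009, 0.0244, 0.0436]
orientation: [-2.659, 1.673, -0.001]
contact_force: [-1.5, -0.0, 5.8]
grip_width: 0.0482
```

```bash
python3 -m handwheel '0 0 -3 0 0 0 42; 0 0 -15 0 0 0 42; 0 0 -40 0 0 0 42; 0 0 -70 0 0 0 42; 0 0 -95 0 0 0 42; 0 0 -105 0 0 0 42; 0 0 -110 0 0 0 42; 0 0 -110 0 0 0 42' 30
python3 - <<'E'
from h import *
o=readout.get_obs();R=Ro.from_rotvec(o['orientation']).as_matrix();print(o['tcp_pos'],R.T@(np.array([.5695,.2295,.15])-o['tcp_pos'])*1e3)
f=grab_frame("scene");cv2.imwrite("pics/p2.png",cv2.resize(f["pixels"][80:290,250:450,::-1],None,fx=2.8,fy=2.8,interpolation=cv2.INTER_CUBIC))
E
```

```text
clock: 6.68
tcp_pos: [0.6003, 0.0244, 0.1528]
orientation: [2.659, -1.673, -0.001]
contact_force: [0.6, 0.2, -0.8]
grip_width: 0.0484
[0.60031024 0.02441635 0.1528375 ] [-198.20213835  -61.02823816    2.84458678]
```

View pics/p2.png

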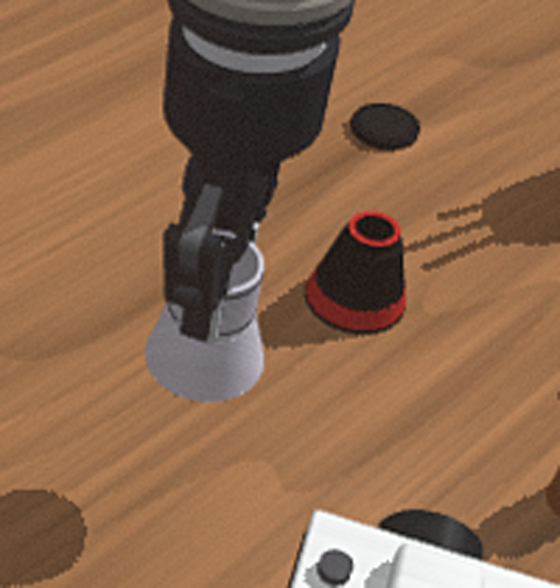

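The silver hood is held upright, bottom at (205,395) in the crop, with about 39 mm of clearance over the red ring at (375,230). I'll carry it across.

```bash
python3 -m handwheel '-5 -2 0 0 0 0 42; -20 -6 0 0 0 0 42; -45 -14 0 0 0 0 42; -75 -23 0 0 0 0 42; -105 -33 0 0 0 0 42; -135 -42 0 0 0 0 42; -160 -50 0 0 0 0 42; -180 -56 0 0 0 0 42; -192 -60 0 0 0 0 42; -198 -62 0 0 0 0 42; -198 -62 0 0 0 0 42; -198 -62 0 0 0 0 42'
python3 - <<'E'
from h import *
o=readout.get_obs();R=Ro.from_rotvec(o['orientation']).as_matrix();print(o['tcp_pos'],o['contact_force'],R.T@(np.array([.5695,.2295,.15])-o['tcp_pos'])*1e3)
np.set_printoptions(precision=4,suppress=True);print(R)
f=grab_frame("scene");cv2.imwrite("pics/p3.png",cv2.resize(f["pixels"][80:220,310:450,::-1],None,fx=4,fy=4,interpolation=cv2.INTER_CUBIC))
f=grab_frame("top");cv2.imwrite("pics/p3t.png",cv2.resize(f["pixels"][130:270,70:210,::-1],None,fx=4,fy=4,interpolation=cv2.INTER_CUBIC))
E
```

```text
clock: 8.22
tcp_pos: [0.5711, 0.2286, 0.1532]
orientation: [2.657, -1.675, 0.001]
contact_force: [-0.1, 0.2, -0.6]
grip_width: 0.0486
[0.57113837 0.22857854 0.15323007] [-0.09703225  0.22732927 -0.61023953] [-1.54033739  1.07932111  3.22941362]
[[ 0.4316 -0.9021  0.    ]
 [-0.9021 -0.4316 -0.0007]
 [ 0.0006  0.0003 -1.    ]]
```

View pics/p3.png

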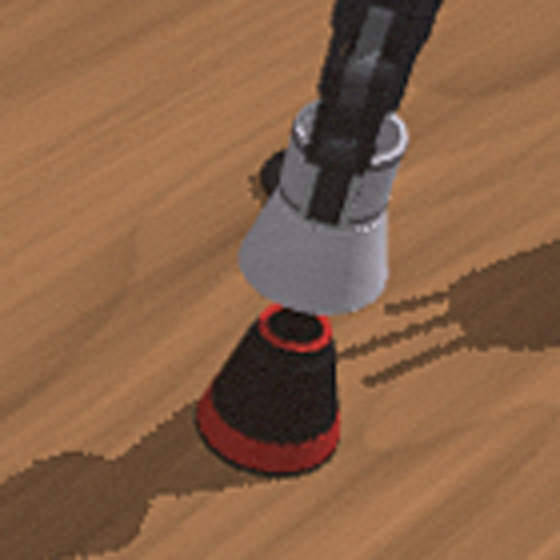

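View pics/p3t.png

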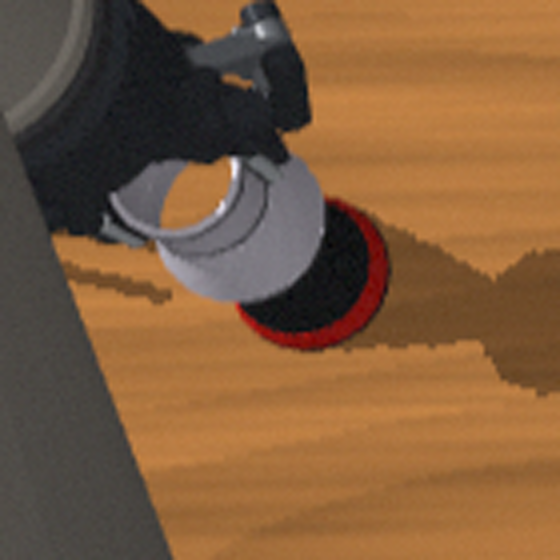

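Run:
```python
from h import *
a=np.linspace(0,2*np.pi,100)
def circ(x,y,z,R): return np.c_[x+R*np.cos(a),y+R*np.sin(a),0*a+z]
out=[]
for n,(u,v) in (("scene",(310,80)),("top",(70,130))):
    f=grab_frame(n);k=4
    im=cv2.resize(f["pixels"][v:v+140,u:u+140,::-1],None,fx=k,fy=k,interpolation=cv2.INTER_CUBIC)
    for (c,col) in ((circ(.5711,.2286,.1096,.035),(0,255,0)),(circ(.5711,.2286,.1096+.078,.0245),(0,255,0)),(circ(.5695,.2295,.0,.038),(255,255,0)),(circ(.5695,.2295,.07,.018),(255,255,0))):
        p=(proj(f,c)-[u,v]+.5)*k
        cv2.polylines(im,[p.astype(np.int32)],True,col,1)
    out.append(im[:, :]); 
cv2.imwrite("pics/p4.png",cv2.resize(np.hstack(out),(800,400),interpolation=cv2.INTER_AREA))
cv2.imwrite("pics/p4s.png",out[0])
```

```text
(no output)
```

View pics/p4.png

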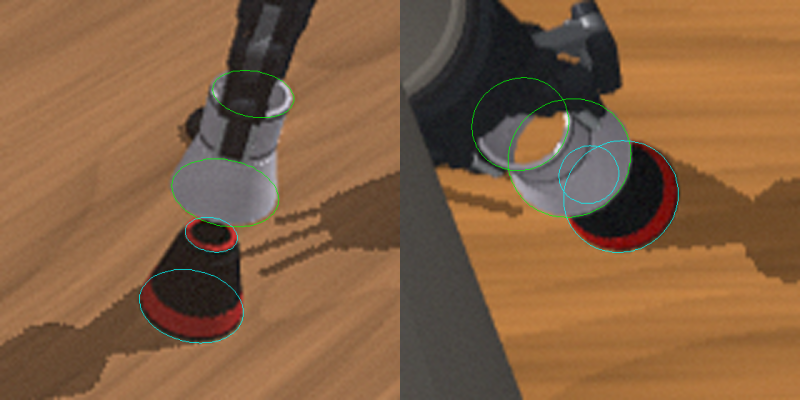

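View pics/p4s.png

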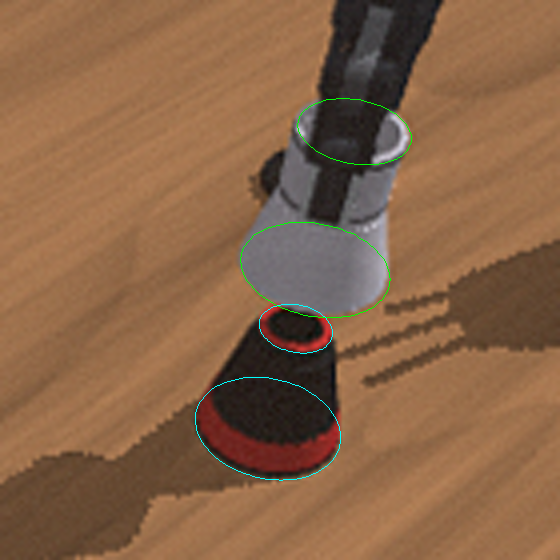

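The overlays agree to about 1 mm, and the predicted contact is about 87 mm down. I'll lower to 80 mm, then creep.

```bash
python3 -m handwheel '-1 0 4 0 0 0 42; -1 0 14 0 0 0 42; -1 0 26 0 0 0 42; -1 0 38 0 0 0 42; -1 0 48 0 0 0 42; -1 0 58 0 0 0 42; -1 0 66 0 0 0 42; -1 0 73 0 0 0 42; -1 0 78 0 0 0 42; -1 0 80 0 0 0 42; -1 0 80 0 0 0 42; -1 0 80 0 0 0 42'
python3 - <<'E'
from h import *
a=np.linspace(0,2*np.pi,100)
o=readout.get_obs();T=o["tcp_pos"];print(T,o["contact_force"])
f=grab_frame("scene");u,v,k=310,80,4
im=cv2.resize(f["pixels"][v:v+140,u:u+140,::-1],None,fx=k,fy=k,interpolation=cv2.INTER_CUBIC)
for c,col in (((T[0],T[1],T[2]-.0436,.035),(0,255,0)),((T[0],T[1],T[2]+.0344,.0245),(0,255,0)),((.5695,.2295,0,.038),(255,255,0))):
    p=(proj(f,np.c_[c[0]+c[3]*np.cos(a),c[1]+c[3]*np.sin(a),0*a+c[2]])-[u,v]+.5)*k
    cv2.polylines(im,[p.astype(np.int32)],True,col,1)
cv2.imwrite("pics/p5.png",im)
E
```

```text
clock: 9.93
tcp_pos: [0.5706, 0.2308, 0.0736]
orientation: [-2.659, 1.673, -0.0]
contact_force: [-0.6, 0.4, -0.4]
grip_width: 0.0485
[0.57056805 0.23075884 0.07359107] [-0.62735469  0.42961965 -0.43749711]
```

View pics/p5.png

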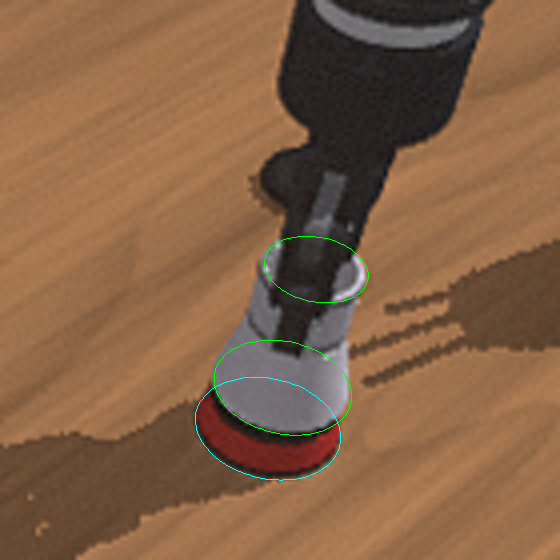

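The silver hood is centred over red, there is no contact force, and about 8 mm remain. I'll creep down.

```bash
python3 -m handwheel '0 0 2 0 0 0 42; 0 0 4 0 0 0 42; 0 0 5 0 0 0 42; 0 0 5.5 0 0 0 42; 0 0 5.5 0 0 0 42; 0 0 5.5 0 0 0 42'
python3 -m handwheel '0 0 0.5 0 0 0 42; 0 0 1 0 0 0 42; 0 0 1 0 0 0 42'
```

```text
clock: 10.72
tcp_pos: [0.5704, 0.2307, 0.0678]
orientation: [-2.659, 1.673, -0.0]
contact_force: [0.9, 0.4, -1.2]
grip_width: 0.0485
clock: 11.1
tcp_pos: [0.5703, 0.2306, 0.0667]
orientation: [2.659, -1.673, -0.0]
contact_force: [1.2, -0.2, -0.5]
grip_width: 0.0485
```

```bash
python3 -m handwheel '0 0 0.3 0 0 0 42; 0 0 0.6 0 0 0 42; 0 0 0.6 0 0 0 42'; python3 -m handwheel '0 0 0.3 0 0 0 42; 0 0 0.5 0 0 0 42; 0 0 0.5 0 0 0 42'
```

```text
clock: 11.48
tcp_pos: [0.5704, 0.2306, 0.0662]
orientation: [2.659, -1.673, 0.0]
contact_force: [0.5, 0.2, -1.3]
grip_width: 0.0482
clock: 11.85
tcp_pos: [0.5704, 0.2307, 0.0658]
orientation: [2.659, -1.673, 0.0]
contact_force: [-1.1, -0.0, 0.5]
grip_width: 0.0484
```

```bash
python3 -m handwheel '0 0 0.3 0 0 0 42; 0 0 0.5 0 0 0 42; 0 0 0.5 0 0 0 42';  python3 -c "
from h import *
o=readout.get_obs();print(o['tcp_pos'],o['contact_force'],o['moment'])"
```

```text
clock: 12.22
tcp_pos: [0.5705, 0.2307, 0.0656]
orientation: [-2.659, 1.673, -0.0]
contact_force: [-2.5, -0.6, 5.8]
grip_width: 0.0483
[0.57053586 0.23070413 0.06561826] [-2.47125172 -0.58605692  5.81009238] [-0.26365676  0.42925903 -0.02979007]
```

Contact came at the predicted height with about 6 N. I'll ease back slightly and open.

```bash
python3 -m handwheel '0 0 -0.3 0 0 0 42; 0 0 -0.3 0 0 0 50; 0 0 -0.3 0 0 0 52; 0 0 -0.3 0 0 0 56; 0 0 -0.3 0 0 0 65; 0 0 -0.3 0 0 0 75; 0 0 -0.3 0 0 0 85; 0 0 -0.3 0 0 0 85; 0 0 -0.3 0 0 0 85; 0 0 -0.3 0 0 0 85' 20
python3 - <<'E'
from h import *
f=grab_frame("scene");u,v,k=310,80,4
cv2.imwrite("pics/p6.png",cv2.resize(f["pixels"][v:v+140,u:u+140,::-1],None,fx=k,fy=k,interpolation=cv2.INTER_CUBIC))
E
```

```text
clock: 13.48
tcp_pos: [0.5704, 0.2307, 0.0655]
orientation: [-2.659, 1.673, -0.0]
contact_force: [0.0, 0.1, -0.1]
grip_width: 0.085
```

View pics/p6.png

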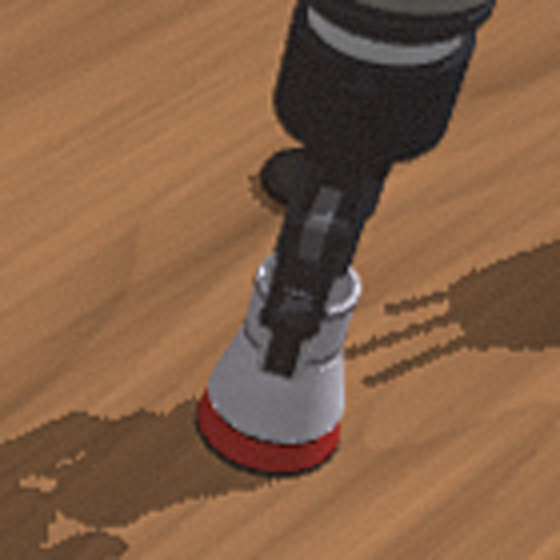

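The jaws are open and clear of the collar, and the silver hood sits upright on red with its rim bottom at about (275,443). I'll retreat straight up, then move aside to check.

```bash
python3 -m handwheel '0 0 -4 0 0 0 85; 0 0 -14 0 0 0 85; 0 0 -30 0 0 0 85; 0 0 -50 0 0 0 85; 0 0 -75 0 0 0 85; 0 0 -105 0 0 0 85; 0 0 -135 0 0 0 85; 0 0 -155 0 0 0 85; 0 0 -160 0 0 0 85; 0 0 -160 0 0 0 85'
python3 -m handwheel '-10 0 0 0 0 0 85; -40 0 0 0 0 0 85; -80 0 0 0 0 0 85; -120 0 0 0 0 0 85; -150 0 0 0 0 0 85; -160 0 0 0 0 0 85; -160 0 0 0 0 0 85'
python3 - <<'E'
from h import *
a=np.linspace(0,2*np.pi,100);out=[]
for n,(u,v) in (("scene",(310,80)),("top",(70,130))):
    f=grab_frame(n);k=4;cv2.imwrite(f"pics/full_{n}.png",f["pixels"][:,:,::-1])
    im=cv2.resize(f["pixels"][v:v+140,u:u+100,::-1],None,fx=k,fy=k,interpolation=cv2.INTER_CUBIC)
    for c,col in (((.5695,.2295,.022,.035),(0,255,0)),((.5695,.2295,.1,.0245),(0,255,0)),((.5695,.2295,0,.038),(255,255,0))):
        p=(proj(f,np.c_[c[0]+c[3]*np.cos(a),c[1]+c[3]*np.sin(a),0*a+c[2]])-[u,v]+.5)*k
        cv2.polylines(im,[p.astype(np.int32)],True,col,1)
    out.append(im)
cv2.imwrite("pics/p7.png",np.hstack(out))
E
```

```text
clock: 14.78
tcp_pos: [0.5703, 0.2306, 0.2259]
orientation: [-2.659, 1.673, -0.001]
contact_force: [0.8, 0.2, 0.2]
grip_width: 0.0852
clock: 15.65
tcp_pos: [0.5007, 0.3749, 0.2249]
orientation: [2.659, -1.671, -0.0]
contact_force: [0.4, -0.5, 0.3]
grip_width: 0.0851
```

View pics/p7.png

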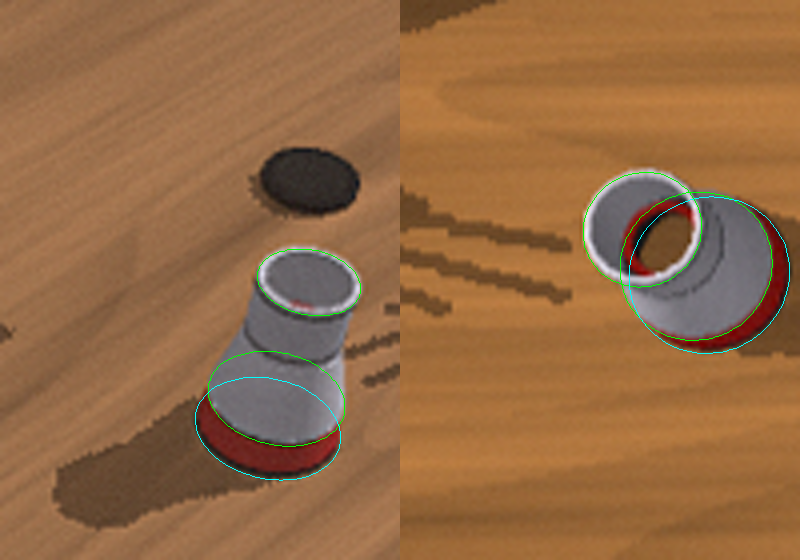

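View pics/full_top.png

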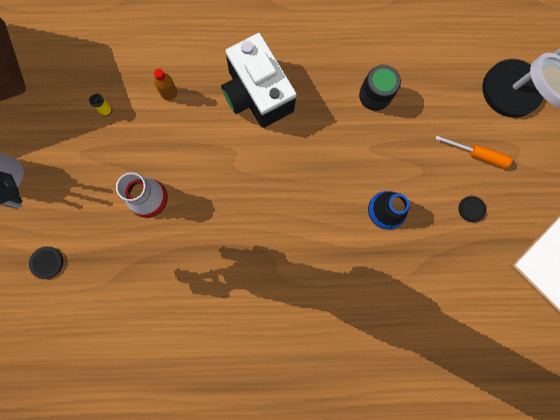

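In both views the nested outlines match the prediction: silver is upright and coaxial at its nested height. Red hasn't moved, blue is still at about (389,210), and the robot is clear.

```bash
python3 -c "
from bench import workorder
print(workorder.hand_in())"
```

```text
the job is handed in; nothing more can be done
None
```

I nested the silver hood over the red-banded hood, released it, moved the arm clear and handed the job in at about 16 s on the robot's clock. Handing in reports no verdict.

I gripped the silver hood by its collar at 30 N and lowered it straight down in small steps. Contact showed at the predicted height with about 6 N upward at the wrist. I then eased back 0.3 mm and opened the jaws.

**Final checks:** In both cameras the silver outline matches the predicted nested position to within about 1 mm or so, and it stands upright. The red hood shows no visible shift, and the blue hood is at the same pixel position as at the start. The robot touches nothing.

No check failed. The two cameras and the arm's measured position agreed to within about 1–2 mm throughout.

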